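Load the flatted spindle into the tapping fixture and latch it down

ROBOT

A 7-joint arm with a two-finger parallel gripper is mounted at the origin on the work surface. World frame = base frame: x ahead of the robot, y to its left, z up, the work surface at z = 0. Lengths are in mm, angles in rad, forces in N, time in s.
With the tool pointing down it reaches from about 400 to 850 mm from the base axis. Payload 10.4 kg.
Tool frame: the origin (TCP) lies on the centre line of the jaws, within the pads' length; the fingertips stand 17 mm ahead of it and the grasp point (between the pads) lies 2 mm behind it; z points along the fingers, y is the line along which they close (so a half turn about z gives the same grasp; the last joint's range is limited). The gripper opens to 87 mm and grips with 3 to 60 N. Pads are 19 mm wide; open, the fingers measure 117 mm over their backs; the gripper's body (75 mm by 190 mm) begins 51 mm behind the grasp point.
Start: joints at [1.162, 0.332, -0.065, 1.46, 0.022, 1.35, -0.088], TCP at [235.21, -579.074, 239.576] pointing down, gripper open.
Joint ranges: [-2.6, 2.6], [-0.5, 2.12], [-1.47, 1.34], [0.16, 2.42], [-1.27, 4.41], [0.06, 2.06], [-2.6, 2.6]. Speed limits (rad/s): [2.22, 2.22, 2.79, 2.79, 3.14, 3.14, 3.14].

INTERFACE

Orientations are given as a unit quaternion [w, x, y, z].
In Python, from rig import env gives the robot as it stands. Calls block until the motion is done:
- env.reach(position, orientation): joint-space move of the TCP to a pose.
- env.movel(position, rot=None, rate=150): straight line of the TCP; rot=None keeps the orientation; rate is the mean speed in mm/s.
- env.move_j(angles): joint-space move.
- env.release() and env.grab(): open the fingers fully, or close them until they stop; the grip force is fixed at half the most.
- env.dwell(seconds).
- env.ik(position, orientation): joint angles nearest the present ones, or None.
- env.get_state(): the state.
- env.grab_frame(name): name is "side" or "top"; returns the picture (400x640x3 uint8, red, green, blue); there is no depth.
- env.get_calibration(name): a dict with "intrinsics" (3x3 intrinsics, pixels), "k1" (the pictures are not rectified: a ray, as slopes to the right and down, at radius r is drawn at 1 + k1 r^2 times it, then the intrinsics apply), "eye" and "rotation" of the camera in the world. Camera axes: x right, y down, z forward; pixel columns grow to the right and rows downward; lengths in mm; the calibration is good to about 2 mm. A picture is of the moment at which its call begins. get_calibration takes no time and is no camera call.
A pose or a line that the arm cannot do raises env.IKError and nothing moves.
- env.job_done(): hands the job in; it is judged then, once.
The state is a dict: "time": time; "joint_positions": joint angles; "qd": joint speeds; "joint_torque": joint torques, N m; "ee_pos": TCP position; "eef_rot": TCP orientation; "wrist_force": force on the tool from outside, world axes, zero at the start; "torque": the same for the moment, N m; "width": finger opening in mm; "finger_force": force on a finger pad.
Only numpy, scipy, OpenCV 4.12 (cv2) and the standard library are available. Lean on these libraries where they do the work, as an engineer would, in place of code of your own. Each camera call takes 0.05 s, during which the arm holds its last target. There are 200 camera calls.

TASK

Get the flatted spindle ready for tapping: take the one whose flange has a straight edge out of the rack and put its D-shaped shaft through the D-hole of the leaning fixture, flat to flat, until the flange sits fully home on its seat. Then hook the claw of the draw latch over the flange's straight edge and swing the latch lever down over centre until it is fully shut, so that the claw pulls the flange tight. Leave the round blank in the rack and the other things on the bench where they are.

Things in the scene. Friction and masses are not known exactly. Their poses are not given: they have to be found in the camera images.
- spindle: Turned aluminium spindle, 0.33 kg: a D-shaft below a flange, a round stub above. Origin: centre of the flange's underside; z along the axis to the stub; x to the straight edge of the flange, on the same side as the shaft's flat. Flange 88 mm diameter, z 0 to 10 mm; straight edge 56 mm long at x = 34 mm. Starts standing in a rack hole, stub up, turned any way.
- spindle_top (a point): Top of the spindle's stub, 65 mm above the origin. The stub, to hold it by, is 26 mm in diameter, from 10 to 65 mm above the origin.
- spindle_foot (a point): Foot of the spindle's shaft, 60 mm below the origin. The shaft is 28 mm in diameter with one flat along its whole length, 9.5 mm from the axis; the foot is chamfered 3 mm.
- spindle_edge (a point): Middle of the straight edge of the spindle's flange, at its top face.
- nest: Leaning seat of the fixture. Origin: centre of the D-hole at the seat face, 130 mm above the bench; z out of the hole, leaning 30 degrees from vertical back to the robot; x to the hole's flat and the latch, on the far side, rising 30 degrees; y along the latch pins. Hole: fits the shaft with 1 mm all round for 25 mm of depth, open below. Home, the spindle's origin and axes agree with these.
- nest_edge (a point): Where spindle_edge lies when the spindle is home (nest x = 34, z = 10 mm).
- fixture: The tapping fixture, fixed to the bench: grey casting 72 mm wide on a 165 x 130 x 16 mm base plate. Origin on the bench under the nest's origin, z up, x away from the robot. In the nest frame its seat plate spans x -32 to 22 mm, y -34 to 34 mm; the face that carries the latch is x = 22 mm, so the flange overhangs it.
- lever (a joint): Latch lever, rad: 0 = shut (pointing along the nest's -z), growing as it swings out and up; 1.57 = along the nest's +x; stop at 2.3. Flat bar 21 mm wide, 5 mm thick. Its stiff hinge (0.11 N m) holds it where it is left. With the claw hooked it takes up to about 5 N at its end to close; it goes over centre about 0.2 rad before the stop.
- lever_pivot (a point): Middle of the lever's pivot pin, which is parallel to the nest's y (at nest x = 38, z = -45 mm).
- lever_end (a point): Centre of the lever's rolled end, 26 mm wide, 10 mm thick, 67 mm from its pivot.
- bail (a joint): Loose hinge between lever and claw straps, rad. The claw's angle from the nest's +z towards its +x is bail minus lever. At the start the claw lies outward in line with the lever (bail 3.05, its stop). It swings freely: where bail minus lever is above 0.52 (beyond world-vertical) it falls outward; pushed inward past that it falls to the flange and rests there.
- bail_pin (a point): Middle of the bail's hinge pin, on the lever, 15 mm from the lever's pivot.
- claw: Steel claw across the end of the two straps, 36 mm wide along y. Origin: middle of the lip's free edge, on its underside; z away from the bail pin (which is at x = 16, z = -68 mm); x to the crosspiece (7 x 20 mm, centre x = 18, z = -4, top z = 6 mm). The lip is 15 mm long, 6 mm thick. A stiff spring lets the claw stretch from the straps by up to 6 mm.
- rack: Fixed rack of blue-painted sheet steel, 110 x 230 x 80 mm high, with two 32 mm holes at y = +58 and -58 mm; the flanges rest on its top. Origin: centre of its underside.
- blank: The unmilled blank in the other rack hole: same sizes and origin as the spindle, but flange and shaft fully round. To be left alone.
- tap_wrench: Bystander: bar-type tap wrench with a tap in it, 250 mm long, lying on the bench. Origin under its middle.
- oil_bottle: Bystander: bottle of tapping oil, 60 mm diameter, 150 mm high, upright. Origin under its middle.
Not all that is in view belongs to the job. There is more than one size of the fixture; the one meant has the size given above.

How it is judged:
By the outcome, as a careful person would: the job done as asked, in the order asked, and still so for the second after the job is handed in, with the robot touching nothing.
It also fails if it takes over 70 s, if anything falls off the work surface, if the arm or the gripper's body presses on something with over 40 N, if the wrist force passes 120 N, or if a joint passes its speed limit or range.

## Working session

There is one attempt and no reset: what is moved stays moved. The work goes in short steps, each a Python script; the robot and the scene stay as the last script left them, time stands still between calls to the robot, and variables do not carry over. Pictures are saved under pics/ and viewed, at most 10 in all, crops included, and the job is handed in when it is done.

```bash
ls; mkdir -p pics
python3 - <<'E'
from rig import env
import cv2,numpy as np
for n in("side","top"):
    f=env.grab_frame(n); cv2.imwrite(f"pics/{n}0.png",f[:,:,::-1]); np.save(f"{n}0.npy",f)
    print(n,env.get_calibration(n))
s=env.get_state();print(s)
E
```

```text
pics
side {'intrinsics': array([[381.31578578,   0.        , 318.82471102],
       [  0.        , 381.31578578, 206.11197178],
       [  0.        ,   0.        ,   1.        ]]), 'k1': -0.04101666028575245, 'eye': array([-67.84349077, 620.12639852, 869.61732243]), 'rotation': array([ 0.14476794, -0.33455426,  0.85200402, -0.37577234])}
top {'intrinsics': array([[379.68067313,   0.        , 319.84214859],
       [  0.        , 379.68067313, 199.68043932],
       [  0.        ,   0.        ,   1.        ]]), 'k1': -0.03131792281460211, 'eye': array([ 403.32217991,    3.00833155, 1180.81678681]), 'rotation': array([-0.03158547,  0.70843994, -0.7042923 ,  0.03297828])}
{'time': 0.1, 'joint_positions': array([ 1.1623991 ,  0.33281378, -0.0646828 ,  1.46085984,  0.02162324,
        1.3498791 , -0.08851673]), 'qd': array([-7.20875697e-04, -1.85415054e-03,  1.20499288e-03, -4.86092580e-04,
        9.53574313e-05, -6.35815931e-04, -1.42990735e-03]), 'joint_torque': array([ 1.63665783e-03, -6.24543428e+01,  2.47852091e-02, -3.90721607e+01,
       -6.14928547e-02,  3.66881245e-02,  8.56444558e-05]), 'ee_pos': array([ 235.04764366, -578.77354907,  238.82905467]), 'eef_rot': array([-6.10845606e-04,  9.81453311e-01,  1.91700285e-01, -1.62375126e-04]), 'wrist_force': array([0.02207926, 0.09258678, 0.51026625]), 'torque': array([0.00220415, 0.042536  , 0.0121934 ]), 'finger_force': 0.0, 'width': 87.21665663903539}
```

View pics/side0.png

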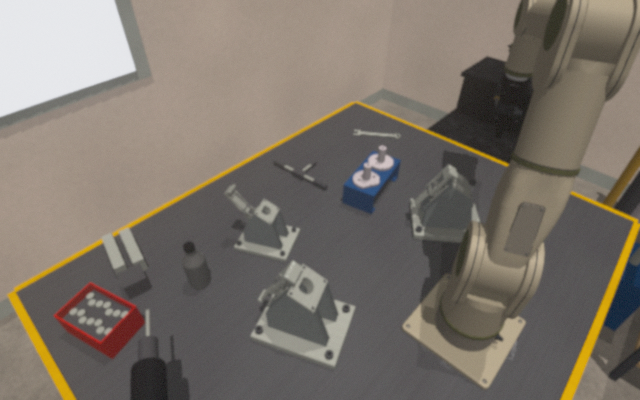

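View pics/top0.png

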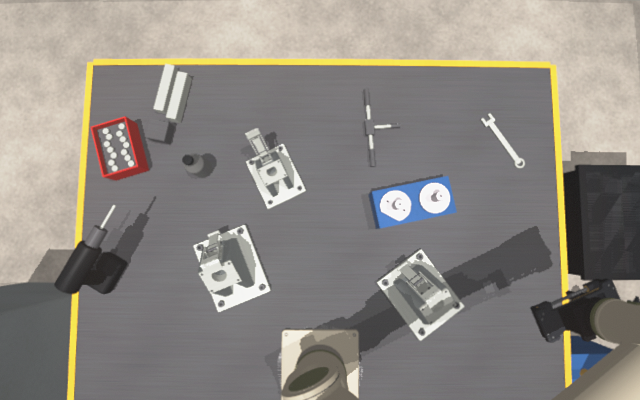

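The top view shows three fixtures, at (275,172), (231,268) and (420,295). The first looks like the smaller one. The rack is at (413,203), with the flanges at (398,205) and (436,197). I'll enlarge these areas next.

```bash
cat > h.py <<'E'
import numpy as np,cv2
from scipy.spatial.transform import Rotation as R
from rig import env
C={n:env.get_calibration(n) for n in("side","top")}
def rot(q): return R.from_quat(np.r_[q[1:],q[0]])
def quat(r): q=r.as_quat(); return np.r_[q[3],q[:3]]
def ray(n,p):
    c=C[n];u=cv2.undistortPoints(np.float64(p).reshape(-1,1,2),c['intrinsics'],np.array([c['k1'],0,0,0]))[:,0]
    return c['eye'],rot(c['rotation']).apply(np.c_[u,np.ones(len(u))])
def plane(n,p,z):
    e,d=ray(n,p); return e+d*((z-e[2])/d[:,2])[:,None]
def proj(n,X):
    c=C[n];v=rot(c['rotation']).inv().apply(np.atleast_2d(X)-c['eye'])
    return cv2.projectPoints(v,np.zeros(3),np.zeros(3),c['intrinsics'],np.array([c['k1'],0,0,0,0]))[0][:,0]
def tri(a,b):
    "a: side pixel, b: top pixel -> point, gap"
    e1,d1=ray('side',a);e2,d2=ray('top',b);d1=d1[0];d2=d2[0]
    t=np.linalg.lstsq(np.c_[d1,-d2],e2-e1,rcond=None)[0];p,q=e1+d1*t[0],e2+d2*t[1]
    return (p+q)/2,np.linalg.norm(p-q)
E
python3 - <<'E'
from h import *
print(proj('top',[0,0,0]),proj('side',[0,0,0]))
t=np.load('top0.npy');s=np.load('side0.npy')
# base plates: bright grey contours
g=t.min(2);m=((g>125)&(t.max(2).astype(int)-g<25)).astype(np.uint8)*255
m[:, :180]=0;m[:65]=0
for c in cv2.findContours(m,cv2.RETR_EXTERNAL,cv2.CHAIN_APPROX_NONE)[0]:
    if cv2.contourArea(c)>600:
        r=cv2.minAreaRect(c); b=cv2.boxPoints(r);w=plane('top',b,16)
        print(b.round(1).tolist(),np.linalg.norm(w[1]-w[0]),np.linalg.norm(w[2]-w[1]))
a=[cv2.resize(x,(400,300),interpolation=cv2.INTER_CUBIC) for x in(t[120:210,225:345],t[165:240,360:460],s[175:265,210:330],s[140:215,330:430])]
cv2.imwrite('pics/m1.png',np.vstack([np.hstack(a[:2]),np.hstack(a[2:])])[:,:,::-1])
E
```

```text
[[319.19348051 368.39055168]] [[463.38570422 325.68027006]]
[[375.20001220703125, 282.29998779296875], [421.20001220703125, 247.89999389648438], [465.70001220703125, 307.20001220703125], [419.79998779296875, 341.70001220703125]] 175.52949572582256 222.31327192435757
[[185.10000610351562, 241.89999389648438], [243.0, 219.3000030517578], [271.3999938964844, 291.8999938964844], [213.5, 314.6000061035156]] 189.77966272516227 236.8333372933665
[[376.0, 209.0], [388.0, 185.0], [415.6000061035156, 198.8000030517578], [403.6000061035156, 222.8000030517578]] 83.69219588089521 95.02715645736914
[[419.0, 183.0], [449.0, 183.0], [449.0, 212.0], [419.0, 212.0]] 93.73670171184963 90.25861004143687
[[233.1999969482422, 137.1999969482422], [273.1000061035156, 118.80000305175781], [306.79998779296875, 191.5], [266.8999938964844, 210.0]] 137.7549766506546 253.89856956946736
[[557.0, 65.0], [639.0, 65.0], [639.0, 164.0], [557.0, 164.0]] 278.6574207858736 331.2958245659777
```

View pics/m1.png

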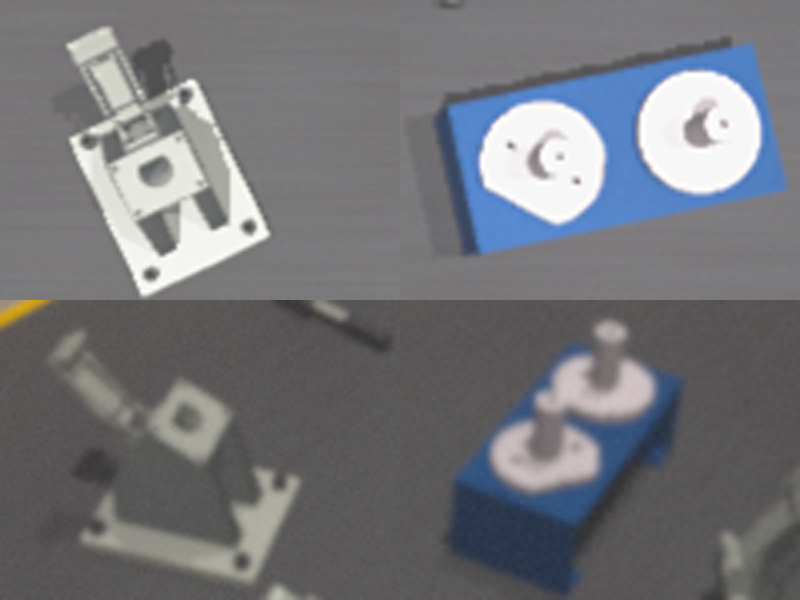

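The fixture at (275,172) has a base of about 163 x 128 mm, so it is the one meant. The spindle with the straight edge is the left flange in the top view, at (398,205), with its edge at the lower left. Next I'll fit the poses from refined corners.

```bash
cat >> h.py <<'E'
def nest_T(x,y,yaw):
    "nest rotation (R) and origin in world"
    Rz=R.from_euler('z',yaw); M=np.c_[[.75**.5,0,.5],[0,1,0],[-.5,0,.75**.5]]
    return Rz*R.from_matrix(M),np.array([x,y,130.])
E
python3 - <<'E'
from h import *
from scipy.optimize import least_squares
t=np.load('top0.npy');s=np.load('side0.npy')
gt,gs=[cv2.cvtColor(x,cv2.COLOR_RGB2GRAY) for x in(t,s)]
def o(p,sc,off): return (np.float32(p)+.5)/sc-.5+np.float32(off)
def ref(g,p): return cv2.cornerSubPix(g,p.reshape(-1,1,2).astype(np.float32).copy(),(3,3),(-1,-1),(3,50,.01))[:,0]
T0=o([[70,137],[193,80],[270,235],[143,296],[105,160],[188,133],[208,188],[133,218]],10/3,(225,120))
S0=o([[82,541],[250,582],[299,480],[150,425],[180,378],[232,413],[207,462]],10/3,(210,175-90)) 
T=ref(gt,T0);S=ref(gs,S0)
print(np.c_[T0,T].round(1).tolist());print(np.c_[S0,S].round(1).tolist())
# nest seat corners: far-left, far-right, near-right, near-left (left=+y)
seat=np.array([[22,34,0],[22,-34,0],[-32,-34,0],[-32,34,0.]])
base=np.array([[82.5,65],[82.5,-65],[-82.5,-65],[-82.5,65]])
def res(p,full=False):
    r,c=nest_T(*p[:3]);W=r.apply(seat)+c
    b=np.c_[base+[p[3],0],np.full(4,16.)];B=R.from_euler('z',p[2]).apply(b)+[p[0],p[1],0]
    rt=proj('top',np.r_[B,W])-T; 
    rs=proj('side',np.r_[B[[0,3,2]],W[[0,1,2,3]][[3,0,1,2]][[1,2,3,0]] if 0 else W[[1,2,3,0]]])[:7]
    return rt,rs
def f(p):
    rt,rs=res(p);return rt.ravel()
q=least_squares(f,[490,130,.43,0],loss='soft_l1')
print('top fit',q.x);rt,rs=res(q.x);print(rt.round(1).tolist());print('side pred',rs.round(1).tolist())
# spindle & blank in top: white on blue
m=((t.min(2)>170)).astype(np.uint8)
for c in cv2.findContours(m[165:235,370:460],cv2.RETR_EXTERNAL,cv2.CHAIN_APPROX_NONE)[0]:
    if cv2.contourArea(c)<300: continue
    w=plane('top',c[:,0]+[370,165],90)[:,:2]
    k=least_squares(lambda p:np.hypot(*(w-p[:2]).T)-p[2],[*w.mean(0),44],loss='soft_l1',f_scale=1).x
    d=k[2]-np.hypot(*(w-k[:2]).T);i=d>2.5
    print('circle',k,'n',len(w),i.sum())
    if i.sum()>5:
        l=cv2.fitLine(w[i].astype(np.float32),cv2.DIST_L2,0,.01,.01)[:,0];n=np.array([-l[1],l[0]]);h=n@(l[2:]-k[:2]);n*=np.sign(h);print('edge yaw',np.arctan2(n[1],n[0]),abs(h))
E
```

```text
[[245.60000610351562, 160.8000030517578, 246.60000610351562, 160.39999389648438], [282.6000061035156, 143.60000610351562, 281.3999938964844, 143.5], [305.6000061035156, 190.1999969482422, 305.3999938964844, 190.10000610351562], [267.6000061035156, 208.39999389648438, 267.3999938964844, 208.60000610351562], [256.20001220703125, 167.60000610351562, 256.6000061035156, 169.39999389648438], [281.0, 159.60000610351562, 278.3999938964844, 158.8000030517578], [287.0, 176.0, 286.29998779296875, 175.39999389648438], [264.6000061035156, 185.0, 265.20001220703125, 186.10000610351562]]
[[234.1999969482422, 247.0, 234.1999969482422, 247.0], [284.6000061035156, 259.20001220703125, 285.29998779296875, 259.20001220703125], [299.3999938964844, 228.60000610351562, 296.70001220703125, 226.6999969482422], [254.60000610351562, 212.1999969482422, 254.1999969482422, 212.39999389648438], [263.6000061035156, 198.0, 263.0, 198.89999389648438], [279.20001220703125, 208.60000610351562, 278.29998779296875, 210.60000610351562], [271.79998779296875, 223.1999969482422, 272.5, 221.1999969482422]]
top fit [5.79482354e+02 1.38438023e+02 4.59493398e-01 5.42441567e+00]
[[-2.0, 0.7], [1.0, -0.4], [-0.1, 0.0], [-0.1, -0.0], [-0.1, 0.1], [0.2, 0.1], [0.4, -0.0], [-0.2, -0.3]]
side pred [[233.2, 245.7], [285.3, 258.1], [299.6, 227.2], [263.5, 197.5], [279.2, 207.5], [270.6, 223.3], [254.1, 213.0]]
circle [ 489.43060583 -216.93055151   43.38662543] n 84 13
edge yaw 2.6441386 36.02865572141819
circle [ 511.78085026 -330.82070625   43.3686959 ] n 85 0
```

Seat corners fit to 0.4 px: nest at (579.5, 138.4), yaw 0.459. The side camera has a consistent offset of about 1 px. Next I'll check the IK for the grasp and insertion poses.

```bash
cat >> h.py <<'E'
NX,NY,NYAW=579.5,138.4,.4595
def tool(r,sgn,zs=22,lift=0,off=(0,0)):
    "tool pose holding a spindle frame r at z height zs; tool y = sgn*spindle y"
    q=r*R.from_matrix(np.c_[[-sgn,0,0],[0,sgn,0],[0,0,-1]])
    return q,r.apply([off[0],off[1],zs+lift])
E
python3 - <<'E'
from h import *
sp=np.array([489.4,-216.9,80]);rs=R.from_euler('z',2.644)
rn,c=nest_T(NX,NY,NYAW)
print('stub top tri', [tri(a,b) for a,b in [((369,168),(398.3,203.8))]])
for g in(1,-1):
    for nm,r,p0 in(('grasp',rs,sp),('nest',rn,c)):
        for L in(0,80):
            q,d=tool(r,g,22,L);print(g,nm,L,None if (j:=env.ik(p0+d,quat(q))) is None else np.round(j,2))
E
```

```text
stub top tri [(array([ 486.87793355, -219.50812373,  127.78353649]), np.float64(6.63195921276587))]
1 grasp 0 [ 0.59  0.28 -0.29  1.84  0.09  1.03 -1.81]
1 grasp 80 [ 0.61  0.19 -0.31  1.76  0.06  1.19 -1.79]
1 nest 0 [ 0.92  0.16 -1.21  2.08  0.09  0.49  1.73]
1 nest 80 [-0.58 -0.18  0.33  2.14 -0.08  0.66  1.83]
-1 grasp 0 [ 0.83  0.32 -0.57  1.83  0.19  1.05  1.26]
-1 grasp 80 [ 0.84  0.23 -0.58  1.75  0.13  1.2   1.3 ]
-1 nest 0 [ 0.64  0.09 -0.9   2.08 -0.08  0.49 -1.29]
-1 nest 80 [ 0.9  -0.18 -1.01  2.08 -0.49  0.71 -0.94]
```

Run:
```python
from h import *
sp=np.array([489.4,-216.9,80]);rs=R.from_euler('z',2.644)
q,d=tool(rs,-1,22,90)
env.reach(sp+d,quat(q)); env.movel(sp+d-[0,0,90],rate=120)
print(env.get_state()['wrist_force'])
env.grab();s=env.get_state();print(s['width'],s['finger_force'],s['wrist_force'])
env.movel(sp+d+[0,0,20],rate=120)
s=env.get_state();print(s['time'],s['width'],s['wrist_force'],s['torque'])
rn,c=nest_T(NX,NY,NYAW)
q,d=tool(rn,-1,22,130);env.reach(c+d,quat(q))
q,d=tool(rn,-1,22,70);env.movel(c+d,rate=100)
env.dwell(.3)
s=env.get_state();print(s['time'],s['ee_pos'],c+d,s['width'],s['wrist_force'])
t=env.grab_frame('top');k=env.grab_frame('side');np.save('top1.npy',t);np.save('side1.npy',k)
a=cv2.resize(t[90:210,225:345],(400,400),interpolation=cv2.INTER_CUBIC);b=cv2.resize(k[150:270,210:330],(400,400),interpolation=cv2.INTER_CUBIC)
cv2.imwrite('pics/m2.png',np.hstack([a,b])[:,:,::-1])
```

```text
[0.73257454 0.59263074 0.36411464]
76.24948920409757 29.99723732471466 [-1.04555625  0.26280894  4.73083188]
4.075 76.32259449275853 [-0.04524664 -0.37068247 -3.7674692 ] [ 0.0588025  -0.16207655 -0.03127756]
7.05 [538.34918318 117.88697198 210.03511017] [538.27137946 117.99899884 209.67433715] 76.804834266648 [-0.03944776 -0.4239882  -2.96767037]
```

View pics/m2.png

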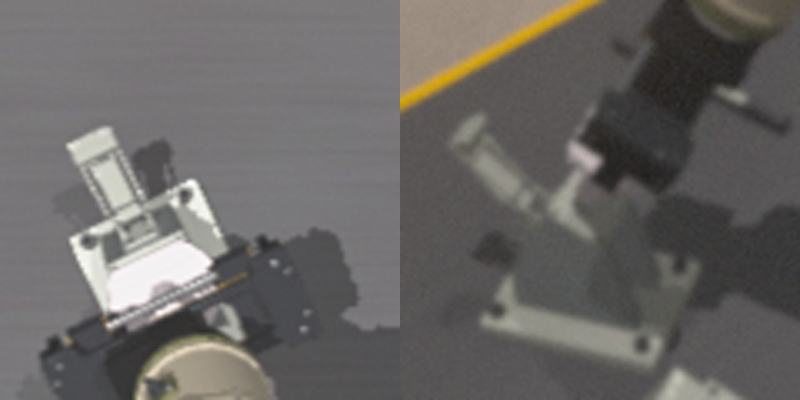

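The gripper closed at 76 mm, so the pads are on the flange and not the stub. My tip height was wrong: zs=22 puts the tips 5 mm below the flange top. In the top crop the straight edge runs about (140,270) to (190,243) and faces the latch. I'll find where the spindle sits in the hand.

Run:
```python
from h import *
t=np.load('top1.npy');rn,c=nest_T(NX,NY,NYAW);s=env.get_state()
o=s['ee_pos']-rn.apply([0,0,22])
P=np.array([[34,28,10],[34,-28,10],[34,28,0],[34,-28,0],[0,44,10],[0,-44,10],[0,0,65],[0,0,-60]])
for n,off in(('top',(225,90)),('side',(210,150))): print(n,((proj(n,rn.apply(P)+o)-off+.5)*10/3).round().tolist())
a=cv2.resize(t[150:200,240:300],(720,600),interpolation=cv2.INTER_CUBIC);cv2.imwrite('pics/m3.png',a[:,:,::-1])
t0=np.load('top0.npy');print(((proj('top',[[489.4,-216.9,90],[489.4,-216.9,145]]))).round(1))
```

```text
top [[114.0, 281.0], [180.0, 249.0], [113.0, 277.0], [178.0, 246.0], [115.0, 327.0], [217.0, 278.0], [174.0, 326.0], [156.0, 275.0]]
side [[176.0, 145.0], [202.0, 102.0], [171.0, 152.0], [197.0, 109.0], [205.0, 181.0], [244.0, 113.0], [254.0, 106.0], [191.0, 192.0]]
[[395.4 204.9]
 [399.4 203.4]]
```

View pics/m3.png

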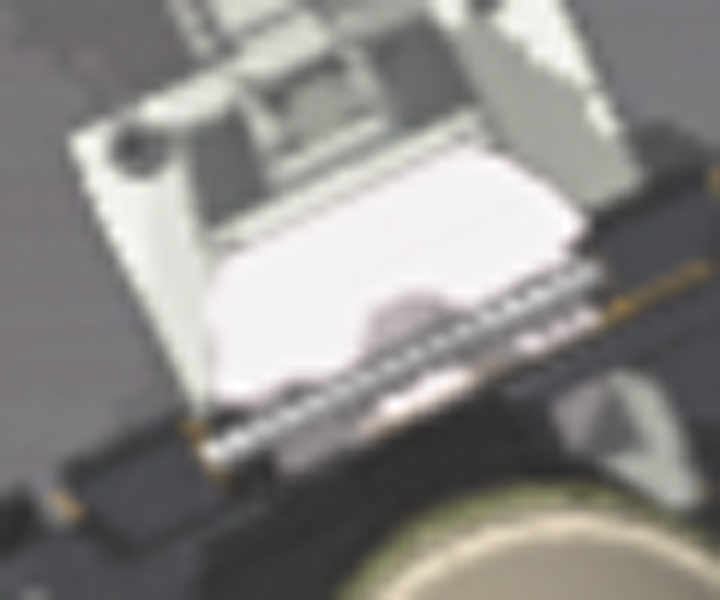

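Run:
```python
from h import *
s=env.get_state();r=rot(s['eef_rot']);e=s['ee_pos']
print('tcp, fingers +-50 tip, +-50 back40',proj('top',e+r.apply([[0,0,0],[0,50,17],[0,-50,17],[0,50,-40],[0,-50,-40]])).round(1).tolist())
print('flange tri',tri((366.3,178.6),(395.4,205)), proj('side',[[489.4,-216.9,90],[489.4,-216.9,145]]).round(1).tolist())
k=np.load('side1.npy');t=np.load('top1.npy');t2=env.grab_frame('top')
a=cv2.resize(k[170:240,240:310],(400,400),interpolation=cv2.INTER_CUBIC)
b=cv2.resize(t[160:240,360:460],(400,400),interpolation=cv2.INTER_CUBIC)
cv2.imwrite('pics/m4.png',np.hstack([a,b])[:,:,::-1])
```

```text
tcp, fingers +-50 tip, +-50 back40 [[274.8, 181.6], [291.2, 171.3], [256.8, 187.8], [294.7, 178.1], [258.4, 195.7]]
flange tri (array([ 489.09714347, -218.81923188,   83.14802719]), np.float64(1.4120555128011654)) [[365.8, 177.2], [367.3, 163.7]]
```

View pics/m4.png

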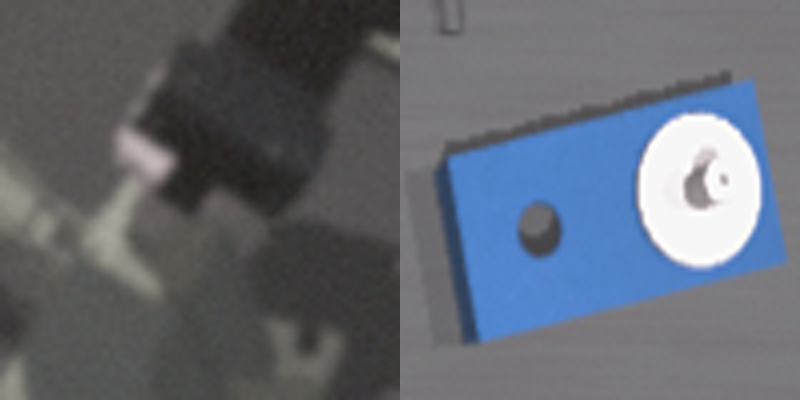

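The side crop shows the flange front edge at about (265.7,197), some 9 px lower than expected. The flange is pivoting between the pads, so this grip can't be used. I'll carry the spindle back over its own hole, look, set it down and take it again by the stub.

Run:
```python
from h import *
sp=np.array([489.4,-216.9,80]);rs=R.from_euler('z',2.644)
rn,c=nest_T(NX,NY,NYAW)
q,d=tool(rn,-1,22,130);env.movel(c+d,rate=120)
q,d=tool(rs,-1,22,110);env.reach(sp+d,quat(q));env.dwell(.3)
s=env.get_state();print(s['time'],s['width'],s['wrist_force'],s['torque'],s['ee_pos'],sp+d)
t=env.grab_frame('top');k=env.grab_frame('side');np.save('top2.npy',t);np.save('side2.npy',k)
a=cv2.resize(t[140:240,345:445],(400,400),interpolation=cv2.INTER_CUBIC);b=cv2.resize(k[110:210,320:420],(400,400),interpolation=cv2.INTER_CUBIC)
cv2.imwrite('pics/m5.png',np.hstack([a,b])[:,:,::-1])
P=np.array([[0,0,0],[0,0,-60],[34,28,10],[34,-28,10],[0,44,0],[0,-44,0],[-44,0,0]])
for n,off in(('top',(345,140)),('side',(320,110))): print(n,((proj(n,rs.apply(P)+sp+[0,0,110])-off+.5)*4).round().tolist())
```

```text
10.1 76.30634988982862 [ 0.60521869  0.21733439 -3.70255643] [ 0.04761367 -0.15587571  0.03644514] [ 489.4446881 -216.7664462  212.1442325] [ 489.4 -216.9  212. ]
top [[234.0, 250.0], [215.0, 257.0], [251.0, 315.0], [175.0, 274.0], [293.0, 282.0], [175.0, 218.0], [265.0, 192.0]]
side [[197.0, 170.0], [190.0, 232.0], [249.0, 177.0], [182.0, 190.0], [247.0, 160.0], [145.0, 180.0], [174.0, 140.0]]
```

View pics/m5.png

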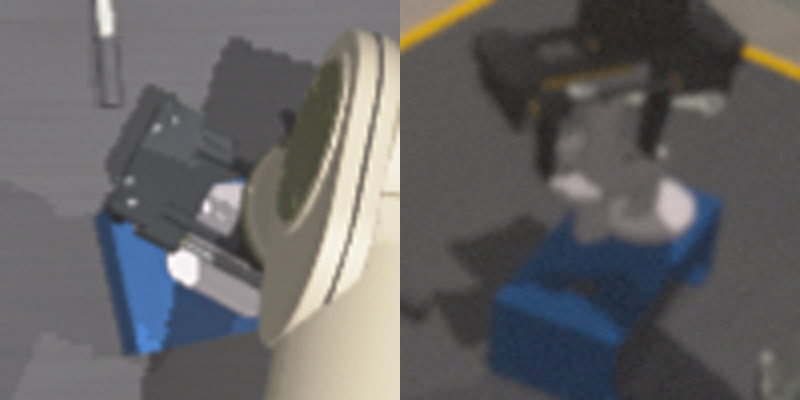

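The spindle hangs pitched in the hand, flange nose down near side-crop (575,187). To find out how it sits, I'll lift it into the open and view it at three yaws with both cameras in one montage.

Run:
```python
from h import *
cols=[];log=[]
e=env.get_state()['ee_pos'];env.movel(e+[0,0,90],rate=200)
for i,yd in enumerate((150,100,55)):
    q,_=tool(R.from_euler('z',yd,degrees=True),-1)
    env.reach([440,20,340],quat(q));env.dwell(.2)
    s=env.get_state();t=env.grab_frame('top');k=env.grab_frame('side')
    np.savez(f'v{i}.npz',t=t,k=k,p=s['ee_pos'],q=s['eef_rot']);col=[]
    for n,im in(('top',t),('side',k)):
        p=proj(n,s['ee_pos']-[0,0,20])[0].round().astype(int);col.append(cv2.resize(im[p[1]-33:p[1]+34,p[0]-30:p[0]+30],(266,300),interpolation=cv2.INTER_CUBIC));print(i,n,p,s['time'],s['torque'].round(3),s['wrist_force'].round(2))
    cols.append(np.vstack(col))
m=np.hstack(cols)
m=np.uint8(255*(m/255.)**.6);cv2.imwrite('pics/m6.png',m[:,:,::-1])
```

```text
0 top [312 218] 11.9667 [ 0.037 -0.158 -0.007] [-0.72 -0.34 -3.1 ]
0 side [332 156] 11.9667 [ 0.037 -0.158 -0.007] [-0.72 -0.34 -3.1 ]
1 top [312 218] 13.1083 [ 0.033 -0.12  -0.022] [-0.05 -0.41 -3.98]
1 side [332 156] 13.1083 [ 0.033 -0.12  -0.022] [-0.05 -0.41 -3.98]
2 top [312 218] 14.175 [-0.007 -0.023 -0.016] [ 0.23 -0.07 -2.7 ]
2 side [332 156] 14.175 [-0.007 -0.023 -0.016] [ 0.23 -0.07 -2.7 ]
```

View pics/m6.png

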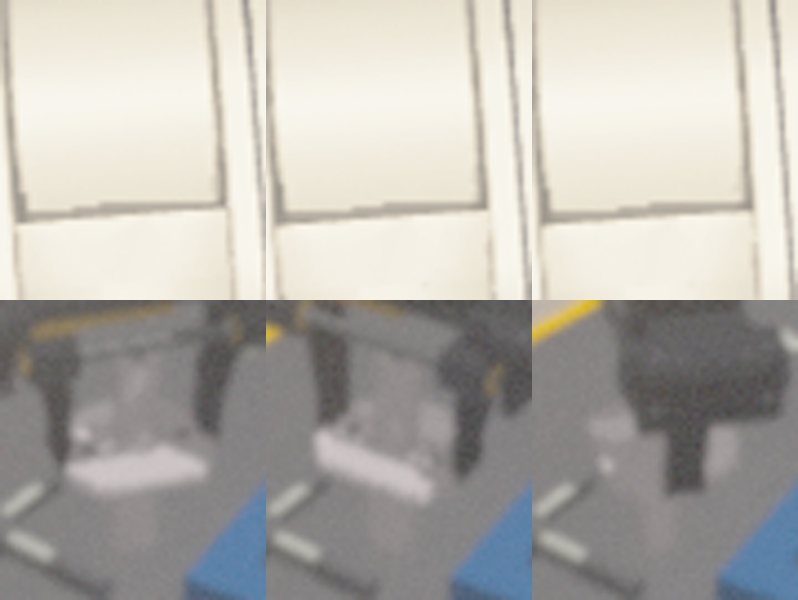

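The top camera was blocked by the arm. In the side panels the flange is between the fingers and about level, with the stub up and the shaft down. The bottom corners of its straight edge are at (97,494)/(205,476) in view 1 and (318,457)/(425,502) in view 2. I'll triangulate these in the hand frame.

Run:
```python
from h import *
def mont(p,col): # montage -> side px
    s=np.array([266/60,300/67]);return (np.array(p)-[266*col,300]+.5)/s-.5+np.array([332-30,156-33])
obs={-28:[(97,494),(318,457)],28:[(205,476),(425,502)]}
V=[np.load(f'v{i}.npz') for i in range(3)]
sp2t=R.from_matrix(np.diag([1,-1,-1.])) # spindle axes in tool frame for sgn=-1: x_t=+sx, y_t=-sy, z_t=-sz
pts=[]
for y,o in obs.items():
    A=np.zeros((3,3));b=np.zeros(3)
    for i in(0,1):
        e,d=ray('side',mont(o[i],i));r=rot(V[i]['q']).inv();d=r.apply(d[0]);d/=np.linalg.norm(d);e=r.apply(e-V[i]['p']);M=np.eye(3)-np.outer(d,d);A+=M;b+=M@e
    X=sp2t.apply(np.linalg.solve(A,b));pts.append(X);print(y,X.round(1),'expected (34,y,-22)')
for i in range(3):
    r=rot(V[i]['q'])
    for nm,P in(('tip',[0,0,-17]),('edge@rho30',[64,0,-17]),('shaftfoot30',[30,0,-82]),('top30',[30,0,43]),('foot0',[0,0,-82])):
        px=proj('side',V[i]['p']+r.apply(sp2t.apply(P)))[0];m=(px-[302,123]+.5)*[266/60,300/67]+[266*i,300];print(i,nm,m.round())
```

```text
-28 [ 33.5 -32.9 -19.6] expected (34,y,-22)
28 [ 26.6  33.  -27. ] expected (34,y,-22)
0 tip [135. 444.]
0 edge@rho30 [173. 511.]
0 shaftfoot30 [148. 568.]
0 top30 [156. 381.]
0 foot0 [132. 537.]
1 tip [400. 445.]
1 edge@rho30 [338. 503.]
1 shaftfoot30 [370. 564.]
1 top30 [373. 377.]
1 foot0 [397. 537.]
2 tip [666. 445.]
2 edge@rho30 [554. 459.]
2 shaftfoot30 [613. 544.]
2 top30 [614. 358.]
2 foot0 [663. 537.]
```

The corners come out at (30, ±33, -23), so the spindle is centred and level in the hand. The relieved fingertips clamp the rim, which explains the 76 mm reading. I'll set it back in its hole with the force watched, then regrip higher on the stub.

Run:
```python
from h import *
sp=np.array([489.4,-216.9,80]);rs=R.from_euler('z',2.644)
q,d=tool(rs,-1,22,110);env.reach(sp+d,quat(q))
b=env.get_state()['wrist_force']
for L in (65,50,40,30,20,10,3,0.5):
    _,d=tool(rs,-1,22,L);env.movel(sp+d,rate=80)
    s=env.get_state();f=s['wrist_force']-b;print(L,f.round(1),s['width'].round(2))
    if np.abs(f).max()>12: break
print(env.get_state()['time'])
```

```text
Traceback (most recent call last):
AttributeError: 'float' object has no attribute 'round'
```

Run:
```python
from h import *
sp=np.array([489.4,-216.9,80]);rs=R.from_euler('z',2.644)
b=np.array([0,0,-3.5]);ok=True
for L in (50,40,30,20,10,3,0.5):
    _,d=tool(rs,-1,22,L);env.movel(sp+d,rate=80)
    s=env.get_state();f=s['wrist_force']-b;print(L,f.round(1))
    if np.abs(f).max()>12: ok=False;break
if ok:
    env.release();env.movel(sp+[0,0,31],rate=60);env.movel(sp+[0,0,120])
print(env.get_state()['time'])
```

```text
50 [ 0.3 -0.8 -0.3]
40 [-0.5 -0.3 -0.2]
30 [-0.3  0.1  0.1]
20 [ 0.3  0.2 -0.3]
10 [-0.1 -0.1  0.3]
3 [ 0.7  1.2 -0.8]
0.5 [0.7 1.  1.5]
20.25
```

Run:
```python
from h import *
sp=np.array([489.4,-216.9,80]);rs=R.from_euler('z',2.644)
q,d=tool(rs,-1,31)
q90=min((q*R.from_euler('z',a,degrees=True) for a in(90,-90)),key=lambda r:abs(env.ik(sp+[0,0,60],quat(r))[6]))
env.reach(sp+[0,0,105],quat(q90));env.movel(sp+d,rate=120)
env.grab();s=env.get_state();print(s['width'],s['wrist_force'],s['ee_pos']-sp);env.release()
env.movel(sp+[0,0,100]);env.reach(sp+[0,0,105],quat(q));env.movel(sp+d,rate=120)
env.grab();s=env.get_state();print(s['width'],s['wrist_force'],s['ee_pos']-sp,s['time'])
```

```text
25.645705597860626 [-6.77058363  4.11774808  6.37825968] [-1.04089178  0.57204514 30.90058655]
25.6030110132682 [-0.74283962 -0.38748111 -0.76443076] [2.94670562e-04 3.35820002e-02 3.09941392e+01] 28.4167
```

```bash
cat >> h.py <<'E'
RN,CN=nest_T(NX,NY,NYAW)
def go(L,ox=0,oy=0,rate=100):
    _,d=tool(RN,-1,31,L,(ox-1.2,oy));env.movel(CN+d,rate=rate)
def wf():
    return RN.inv().apply(env.get_state()['wrist_force']-[0,0,-3.2]).round(1)
E
python3 - <<'E'
from h import *
sp=np.array([489.4,-216.9,80])
env.movel(sp+[0,0,31+80],rate=200)
q,d=tool(RN,-1,31,110);env.reach(CN+d,quat(q));go(68,rate=150);env.dwell(.1)
print(env.get_state()['time'],wf())
for L in(62,58,55,52,49,46):
    go(L,rate=50);e=RN.inv().apply(env.get_state()['ee_pos']-CN)-[-1.2,0,31+L];f=wf();print(L,f,e.round(1))
    if abs(f).max()>15:break
print(env.get_state()['time'])
E
```

```text
31.4917 [-0.  -0.  -0.8]
62 [ 0.  -0.1 -1.5] [-0.1  0.   0. ]
58 [ 0.  -0.2  0.2] [-0.1  0.1 -0.2]
55 [-1.   0.7 -0.7] [-0.3  0.2 -0.3]
52 [-1.1  1.2 -0.9] [-0.2  0.2 -0.2]
49 [-0.8  2.  -1.3] [-0.2  0.2 -0.2]
46 [-1.2  2.3 -1.8] [-0.2  0.2 -0.2]
33.0083
```

Run:
```python
from h import *
for L in(30,15,5,2,0,-1,-2,-3):
    go(L,-.2,.4,rate=80);e=RN.inv().apply(env.get_state()['ee_pos']-CN)-[-1.4,.4,31+L];f=wf();print(L,f,e.round(1))
    if abs(f).max()>12:break
env.release();s=env.get_state();print(s['time'])
# retract along nest z and look
_,d=tool(RN,-1,31,60);env.movel(CN+d,rate=200)
env.movel(CN+d+[-130,-60,120],rate=300)
t=env.grab_frame('top');k=env.grab_frame('side');np.save('top3.npy',t);np.save('side3.npy',k)
a=cv2.resize(t[100:190,220:310],(400,400),interpolation=cv2.INTER_CUBIC);b=cv2.resize(k[165:255,215:305],(400,400),interpolation=cv2.INTER_CUBIC)
m=np.hstack([a,b]);cv2.imwrite('pics/m7.png',m[:,:,::-1]);print(env.get_state()['time'])
# predicted positions
P=[('edge+',[34,28,10]),('edge-',[34,-28,10]),('top',[0,0,65]),('pivot',[38,0,-45])]
for L in(1.6,1.8,2.0,2.2):
    P+=[(f'end{L}',[38+67*np.sin(L),0,-45-67*np.cos(L)])]
    a=3.05-L;pin=np.array([38+15*np.sin(L),0,-45-15*np.cos(L)]);cz=np.array([np.sin(a),0,np.cos(a)]);cx=np.array([np.cos(a),0,-np.sin(a)])
    P+=[(f'ctop{L}',pin+cx*2+cz*74)]
for n,p in P:
    w=RN.apply(p)+CN;print(n,((proj('top',w)[0]-[220,100]+.5)*4.444).round(),((proj('side',w)[0]-[215,165]+.5)*4.444+[400,0]).round())
```

```text
30 [-2.2  1.8 -2. ] [-0.1 -0.1 -0.1]
15 [-1.7  1.6 -1.8] [ 0.  -0.   0.2]
5 [-2.2  1.5 -1.8] [ 0.  -0.   0.3]
2 [-1.8  2.8 -1.7] [0.1 0.  0.3]
0 [-5.5  3.8 11.5] [0.2 0.1 0.5]
-1 [-9.5  6.1 29.7] [0.4 0.1 1. ]
35.9333Traceback (most recent call last):
  File "<stdin>", line 8, in <module>
rig.IKError: the arm cannot follow that straight line within its joint ranges
```

Run:
```python
from h import *
D=R.from_matrix(np.c_[[-1,0,0],[0,1,0],[0,0,-1]])
q=R.from_euler('z',NYAW)*D
print(env.get_state()['ee_pos'])
for p in([430,-120,350],[400,-150,330]):
    if env.ik(p,quat(q)) is not None: env.reach(p,quat(q));break
t=env.grab_frame('top');k=env.grab_frame('side');np.save('top3.npy',t);np.save('side3.npy',k)
a=cv2.resize(t[100:190,220:310],(400,400),interpolation=cv2.INTER_CUBIC);b=cv2.resize(k[165:255,215:305],(400,400),interpolation=cv2.INTER_CUBIC)
m=np.hstack([a,b]);m=np.uint8(255*(m/255.)**.75);cv2.imwrite('pics/m7.png',m[:,:,::-1]);print(env.get_state()['time'])
P=[('edge+',[34,28,10]),('edge-',[34,-28,10]),('top',[0,0,65]),('pivot',[38,0,-45])]
for L in(1.6,1.8,2.0,2.2):
    P+=[(f'end{L}',[38+67*np.sin(L),0,-45-67*np.cos(L)])]
    a=3.05-L;pin=np.array([38+15*np.sin(L),0,-45-15*np.cos(L)]);cz=np.array([np.sin(a),0,np.cos(a)]);cx=np.array([np.cos(a),0,-np.sin(a)])
    P+=[(f'ctop{L}',pin+cx*2+cz*74)]
for n,p in P:
    w=RN.apply(p)+CN;print(n,w.round(),((proj('top',w)[0]-[220,100]+.5)*4.444).round(),((proj('side',w)[0]-[215,165]+.5)*4.444+[400,0]).round())
```

```text
[538.93207174 117.89934999 209.1712584 ]
39.2583
edge+ [589. 174. 156.] [166. 295.] [569. 190.]
edge- [614. 124. 156.] [248. 256.] [604. 134.]
top [550. 124. 186.] [240. 350.] [668. 142.]
pivot [629. 163. 110.] [196. 246.] [551. 204.]
end1.6 [680. 188. 145.] [149. 154.] [464. 147.]
ctop1.6 [695. 195. 161.] [134. 125.] [437. 125.]
end1.8 [673. 185. 156.] [152. 161.] [472. 137.]
ctop1.8 [684. 190. 174.] [138. 135.] [450. 112.]
end2.0 [664. 180. 165.] [156. 172.] [485. 130.]
ctop2.0 [672. 184. 185.] [145. 151.] [467. 103.]
end2.2 [654. 175. 171.] [163. 186.] [500. 126.]
ctop2.2 [658. 177. 193.] [153. 170.] [488.  98.]
```

View pics/m7.png

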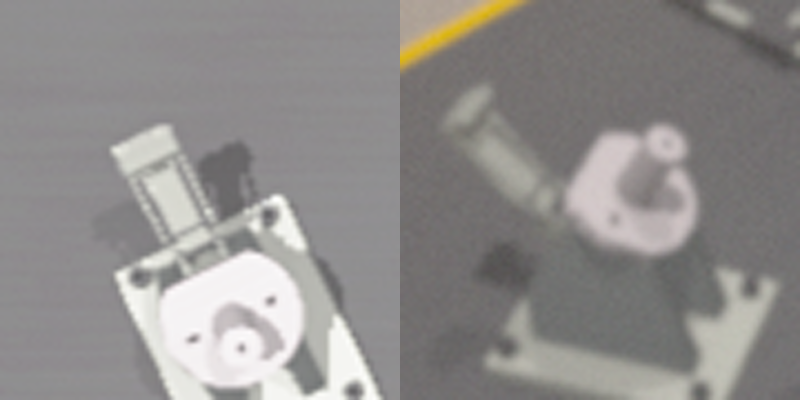

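The spindle is home: in the top crop the edge corners at (166,292) and (248,255) and the stub at (240,348) match prediction. The claw end at top (138,138) and side (468,105) puts the lever at about 1.9 rad. Next I'll swing the claw inward with the closed fingers.

```bash
cat >> h.py <<'E'
FZ=R.from_euler('z',NYAW)
def FW(u,w,v=0): return FZ.apply([u,v,w])+[NX,NY,0]
def FT(tau): # tool tilt, tip outward positive
    s,c=np.sin(tau),np.cos(tau);return FZ*R.from_matrix(np.c_[[c,0,s],[0,-1,0],[s,0,-c]])
def end(L): # roll centre (u,w), closing tangent
    e=L-np.pi/3;return np.array([55.4+67*np.cos(e),110+67*np.sin(e)]),np.array([np.sin(e),-np.cos(e)])
E
python3 - <<'E'
from h import *
for t,u,w in((0,140,270),(0,140,181),(0,60,181),(.5,90,190),(0,125,150),(-.3,125,110),(-.55,105,72)):
    j=env.ik(FW(u,w),quat(FT(t)));print(t,u,w,None if j is None else j.round(2))
env.grab()
env.reach(FW(140,270),quat(FT(0)));env.movel(FW(140,181),rate=250)
b=env.get_state()['wrist_force']
for u in(115,100,85,72,60):
    env.movel(FW(u,181),rate=120);print(u,(env.get_state()['wrist_force']-b).round(1))
env.movel(FW(85,181),rate=150);env.movel(FW(110,235),rate=250)
print(env.get_state()['time'])
t=env.grab_frame('top');k=env.grab_frame('side');np.save('top4.npy',t);np.save('side4.npy',k)
P=[('claw outward ctop',[38+15*np.sin(1.92)+2*np.cos(1.13)+74*np.sin(1.13),0,-45-15*np.cos(1.92)-2*np.sin(1.13)+74*np.cos(1.13)])]
k3=np.load('side3.npy').astype(int);d=np.abs(k.astype(int)-k3).max(2)
print('changed px claw/flange region side:',(d[180:195,308-5-190:0] if 0 else d[182:196,312-215+125:0].size),)
E
```

```text
0 140 270 [-0.22  0.58 -0.21  1.05  0.12  1.52 -1.51]
0 140 181 [-0.24  0.61 -0.15  1.19  0.09  1.35 -1.5 ]
0 60 181 [-0.14  0.44 -0.25  1.44  0.11  1.27 -1.51]
0.5 90 190 [-0.04  0.21 -0.28  1.82 -0.03  0.63 -1.39]
0 125 150 [-0.24  0.59 -0.14  1.28  0.08  1.27 -1.5 ]
-0.3 125 110 [-0.82  1.13  1.15  1.   -0.82  1.75 -1.04]
-0.55 105 72 [-0.71  1.3   1.14  0.78 -0.83  1.98 -1.09]
115 [ 0.4  0.3 -0.9]
100 [-0.1 -0.3  0.5]
85 [ 0.4  0.6 -0.7]
72 [ 1.1 -0.4 -1.8]
60 [-0.5  0.  -1. ]
46.5417
changed px claw/flange region side: 0
```

Run:
```python
from h import *
A={'side':(np.load('side3.npy'),np.load('side4.npy')),'top':(np.load('top3.npy'),np.load('top4.npy'))}
pts={'clawout':[117,0,-10],'strapout':[85,0,-25],'lip':[22,0,14],'lip+12':[24,12,14],'crosspiece':[38,0,18],'flange ctl':[5,33,10],'leverend':[101,0,-22]}
for n,p in pts.items():
    for c,(a,b) in A.items():
        x,y=proj(c,RN.apply(p)+CN)[0].round().astype(int);f=lambda i:i[y-1:y+2,x-1:x+2].reshape(-1,3).mean(0).round().astype(int).tolist()
        print(n,c,(x,y),f(a),f(b))
for t,L in((.5,1.92),(.3,1.5),(0,1.2),(-.1,.9),(-.2,.6),(-.3,.3),(-.4,.15),(-.5,0)):
    e,tg=end(L);z=np.array([np.sin(t),-np.cos(t)]);p=e-tg*5-z*17;j=env.ik(FW(*p),quat(FT(t)));print(t,L,p.round(),None if j is None else j.round(2))
```

```text
clawout side (np.int64(229), np.int64(189)) [138, 137, 128] [84, 81, 80]
clawout top (np.int64(252), np.int64(133)) [199, 199, 190] [213, 201, 176]
strapout side (np.int64(237), np.int64(198)) [141, 139, 130] [135, 133, 125]
strapout top (np.int64(257), np.int64(142)) [205, 206, 195] [209, 196, 172]
lip side (np.int64(261), np.int64(202)) [197, 184, 184] [147, 146, 136]
lip top (np.int64(268), np.int64(166)) [243, 239, 240] [203, 190, 167]
lip+12 side (np.int64(258), np.int64(205)) [197, 184, 185] [110, 105, 103]
lip+12 top (np.int64(264), np.int64(167)) [243, 239, 241] [216, 204, 179]
crosspiece side (np.int64(256), np.int64(198)) [101, 96, 96] [123, 121, 113]
crosspiece top (np.int64(266), np.int64(161)) [219, 213, 214] [203, 190, 168]
flange ctl side (np.int64(261), np.int64(214)) [182, 171, 171] [187, 175, 175]
flange ctl top (np.int64(260), np.int64(176)) [239, 235, 236] [226, 218, 194]
leverend side (np.int64(232), np.int64(194)) [107, 104, 97] [85, 84, 78]
leverend top (np.int64(254), np.int64(137)) [149, 150, 142] [212, 199, 175]
0.5 1.92 [ 86. 179.] [-0.02  0.21 -0.3   1.84 -0.03  0.61 -1.39]
0.3 1.5 [108. 160.] [-0.1   0.37 -0.26  1.62  0.07  0.86 -1.48]
0 1.2 [121. 142.] [-0.19  0.6  -0.22  1.3   0.13  1.26 -1.52]
-0.1 0.9 [124. 122.] [-0.22  0.69 -0.2   1.19  0.14  1.37 -1.53]
-0.2 0.6 [121. 102.] [-0.24  0.78 -0.19  1.1   0.15  1.47 -1.53]
-0.3 0.3 [113.  84.] [-0.25  0.86 -0.19  1.03  0.16  1.57 -1.53]
-0.4 0.15 [108.  76.] [-0.27  0.94 -0.18  0.93  0.16  1.69 -1.53]
-0.5 0 [101.  69.] [-0.29  1.02 -0.17  0.83  0.17  1.81 -1.52]
```

Run:
```python
from h import *
k=np.load('side4.npy')
im=cv2.resize(k[165:255,215:305],(400,400),interpolation=cv2.INTER_CUBIC);t=np.load('top4.npy')
im2=cv2.resize(t[100:190,220:310],(400,400),interpolation=cv2.INTER_CUBIC)
g=cv2.cvtColor(k,cv2.COLOR_RGB2GRAY).astype(np.float32)
for L in np.arange(1.5,2.31,.1):
    r=np.arange(20,81,6.);P=RN.apply(np.c_[38+r*np.sin(L),0*r,-45-r*np.cos(L)])+CN;x=proj('side',P)+[0,1.1]
    print(L.round(1),[int(v) for v in cv2.remap(g,x[:,:1].astype(np.float32),x[:,1:].astype(np.float32),1)[:,0]])
cv2.imwrite('pics/m8.png',np.uint8(255*(np.hstack([im2,im])/255.)**.7)[:,:,::-1])
```

```text
1.5 [124, 117, 105, 92, 80, 66, 63, 62, 60, 59, 58]
1.6 [131, 129, 123, 115, 102, 90, 78, 74, 69, 61, 58]
1.7 [136, 139, 135, 133, 126, 118, 108, 92, 79, 65, 60]
1.8 [139, 144, 142, 141, 142, 137, 127, 106, 85, 63, 61]
1.9 [139, 145, 145, 144, 145, 145, 136, 107, 87, 74, 63]
2.0 [137, 144, 144, 144, 143, 142, 140, 112, 87, 82, 71]
2.1 [131, 144, 141, 137, 135, 126, 120, 103, 83, 80, 80]
2.2 [125, 141, 134, 123, 116, 98, 84, 73, 68, 75, 82]
2.3 [119, 132, 123, 99, 87, 72, 63, 61, 64, 78, 83]
```

View pics/m8.png

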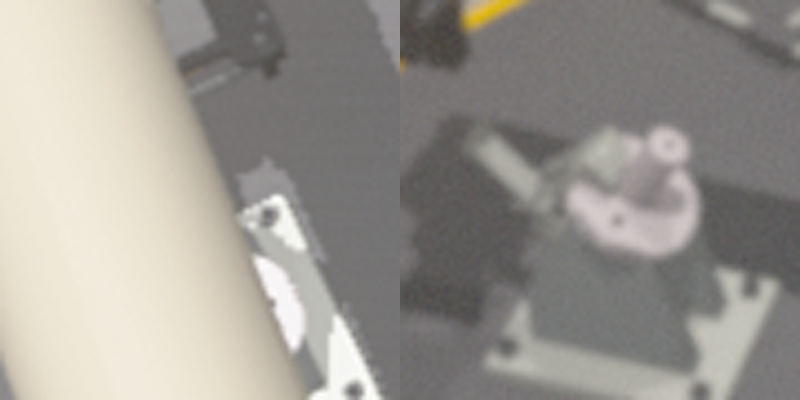

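The side crop shows the claw lying over the flange at (600,155) and the lever at about 1.93 rad. Now I'll push the lever down along its arc.

```bash
cat > push.py <<'E'
from h import *
def pose(L,t,back=0):
    e,tg=end(L);z=np.array([np.sin(t),-np.cos(t)]);return FW(*(e-tg*(5+back)-z*17)),quat(FT(t))
def push(Ls,rate=130,lim=30):
    for L in Ls:
        t=float(np.interp(L,[0,1.2,1.92],[-.5,0,.5]));p,q=pose(L,t)
        env.movel(p,q,rate=rate);s=env.get_state();f=FZ.inv().apply(s['wrist_force']-b);e=FZ.inv().apply(s['ee_pos']-p)
        print(round(L,2),f.round(1),e.round(1),round(s['time'],1))
        if np.linalg.norm(f)>lim:break
b=np.array([0,0,0.])
E
python3 - <<'E'
import push as P
from push import *
p,q=pose(1.92,.5,25);env.reach(p,q);env.dwell(.1);P.b=env.get_state()['wrist_force']
push([2.0,1.8,1.6,1.4,1.2,1.0,.8,.6,.45,.3,.2,.1,.0,-.04])
E
```

```text
2.0 [-1.6  1.  -0. ] [ 0.4  0.6 -0.7] 47.8
1.8 [-1.2 -0.2  0.5] [0.9 0.5 0.4] 48.1
1.6 [-0.9 -0.2 -0.6] [0.5 0.3 0.1] 48.4
1.4 [-0.9 -1.   1. ] [-0.1  0.2 -0.5] 48.7
1.2 [-0.1  0.9 -0.9] [-0.2  0.1 -0.6] 49.0
1.0 [-0.5 -0.3  0.2] [-0.3 -0.2 -0.2] 49.2
0.8 [-0.7  0.6  1.7] [-0.1 -0.2  0.2] 49.5
0.6 [ 0.2  0.2 -0.4] [ 0.  -0.   0.1] 49.7
0.45 [-0.2 -0.5 -0.2] [ 0.3 -0.1  0.6] 50.0
0.3 [ 0.6 -0.4 -0.5] [ 0.2  0.1 -0.1] 50.2
0.2 [-0.3 -0.  -0.1] [0.2 0.1 0. ] 50.5
0.1 [-0.4  0.  -0.3] [ 0.1  0.1 -0.4] 50.7
0.0 [ 2.  -0.3  5.7] [ 1.1 -0.3  1.3] 51.0
-0.04 [ 9.7 -1.2 10.3] [ 2.8 -0.3  2.7] 51.2
```

Run:
```python
from push import *
p,q=pose(-.04,-.5,45);env.movel(p,rate=250)
print(env.get_state()['time'])
env.reach(FW(190,230),quat(FT(-.2)))
s=env.get_state();print(s['time'])
t=env.grab_frame('top');k=env.grab_frame('side');np.save('top5.npy',t);np.save('side5.npy',k)
for c,i in(('side',k),('top',t),('side',np.load('side3.npy'))):
    print(c)
    for x in range(4,49,4):
        o=''
        for y in range(-32,33,4):
            u,v=proj(c,RN.apply([x,y,12])+CN)[0]+([0,1.1] if c=='side' else [0,0]);r,g,b=cv2.getRectSubPix(i,(1,1),(float(u),float(v)))[0,0].astype(int)
            o+=f'{g:4d}'+('F' if r-g>=(8 if c=='side' else 3) else '.')
        print(x,o)
g=cv2.cvtColor(k,cv2.COLOR_RGB2GRAY).astype(np.float32)
for L in(0,.1,.2,.4,.6,1.9):
    r=np.arange(20,81,6.);P=RN.apply(np.c_[38+r*np.sin(L),0*r,-45-r*np.cos(L)])+CN;x=proj('side',P)+[0,1.1]
    print(L,[int(v) for v in cv2.remap(g,x[:,:1].astype(np.float32),x[:,1:].astype(np.float32),1)[:,0]])
```

```text
51.6333
52.2833
side
4  125F 122F 122F 122F 120F 120F 120F 118F 117. 120F 136F 159F 172F 171F 159F 158F 168F
8  127F 126F 126F 127F 130F 130F 130F 130F 132F 139F 153F 168F 178F 181F 179F 178F 181F
12  121. 124F 126F 134F 146F 151F 152F 152F 155F 161F 169F 177F 180F 183F 186F 185F 184F
16  118. 119. 124. 136F 147F 152F 155. 158. 160. 160F 160F 162F 170F 178F 184F 185F 184F
20  117F 117. 125. 137. 147. 149. 151. 153. 151. 152. 147. 142. 147F 165F 178F 183F 180F
24  113. 119. 131. 145. 155. 157. 158. 158. 160. 156. 152. 142. 141. 161F 179F 183F 178F
28  107. 118. 132. 151. 161. 161. 163. 161. 160. 159. 153. 142. 141. 159F 175F 179F 176F
32  100. 113. 133. 155. 168. 173. 168. 164. 166. 164. 158. 144. 136. 148F 164F 163F 153F
36   88.  99. 126. 155. 169. 174. 172. 173. 172. 168. 157. 140. 122. 122. 127. 125. 117.
40   86.  91. 106. 128. 141. 147. 152. 154. 153. 146. 138. 122. 110. 103. 105. 106. 100.
44   87.  87.  91.  96.  98. 102. 105. 108. 108. 105.  98.  88.  85.  85.  89.  91.  88.
48   86.  85.  84.  86.  87.  87.  87.  84.  87.  87.  80.  72.  69.  67.  68.  69.  66.
top
4  164F 1
[... 1730 characters left out ...]
F 175F 175F 176F 176F 175F 177F 171F 161F
36  110. 128F 139F 142F 143F 146F 145F 143F 139F 139F 141. 144F 143. 140F 142F 142. 130.
40   91.  94.  97.  96.  98. 100. 101. 101.  98.  99. 100.  99. 100. 103. 114. 115. 113.
44   86.  86.  87.  87.  86.  85.  86.  87.  87.  87.  87.  85.  87.  95. 105. 111. 115.
48   88.  87.  85.  87.  87.  86.  85.  84.  86.  86.  87.  87.  88.  91.  98. 104. 114.
0 [97, 92, 85, 80, 85, 97, 103, 106, 110, 113, 110]
0.1 [95, 92, 87, 82, 91, 106, 112, 114, 116, 112, 100]
0.2 [91, 85, 80, 69, 72, 75, 75, 80, 84, 83, 85]
0.4 [71, 64, 59, 60, 59, 59, 60, 66, 71, 79, 82]
0.6 [61, 58, 61, 58, 58, 57, 57, 59, 59, 60, 66]
1.9 [59, 59, 60, 60, 61, 59, 61, 71, 76, 82, 83]
```

Run:
```python
from h import *
for nm in('side0','side4','side5'):
    g=cv2.cvtColor(np.load(nm+'.npy'),cv2.COLOR_RGB2GRAY).astype(np.float32);print(nm)
    for L in(-.1,0,.1,.2,.3,.5,.7,.9):
        r=np.arange(20,81,6.);P=RN.apply(np.c_[38+r*np.sin(L),0*r,-45-r*np.cos(L)])+CN;x=proj('side',P)+[0,1.1]
        print(L,[int(v) for v in cv2.remap(g,x[:,:1].astype(np.float32),x[:,1:].astype(np.float32),1)[:,0]])
```

```text
side0
-0.1 [89, 88, 88, 87, 86, 80, 75, 70, 64, 58, 59]
0 [87, 88, 88, 84, 83, 80, 73, 67, 64, 61, 60]
0.1 [88, 88, 88, 85, 84, 79, 66, 61, 58, 60, 58]
0.2 [89, 87, 88, 85, 84, 78, 73, 65, 62, 63, 63]
0.3 [89, 86, 84, 84, 85, 83, 82, 77, 77, 81, 82]
0.5 [92, 85, 83, 86, 85, 87, 85, 84, 85, 85, 83]
0.7 [95, 86, 85, 85, 85, 85, 87, 86, 86, 85, 87]
0.9 [103, 96, 90, 86, 86, 87, 86, 87, 85, 85, 85]
side4
-0.1 [85, 80, 76, 82, 81, 84, 82, 78, 69, 61, 58]
0 [80, 78, 72, 72, 73, 69, 68, 64, 60, 56, 59]
0.1 [79, 75, 66, 65, 63, 62, 59, 61, 60, 58, 57]
0.2 [77, 69, 63, 60, 60, 58, 57, 57, 57, 57, 59]
0.3 [72, 63, 60, 59, 58, 59, 60, 59, 58, 57, 58]
0.5 [68, 59, 59, 58, 59, 59, 58, 57, 58, 59, 60]
0.7 [77, 68, 62, 56, 57, 58, 59, 59, 58, 58, 59]
0.9 [89, 81, 64, 59, 58, 59, 59, 59, 58, 59, 59]
side5
-0.1 [94, 87, 75, 65, 70, 77, 85, 86, 88, 87, 84]
0 [97, 92, 85, 80, 85, 97, 103, 106, 110, 113, 110]
0.1 [95, 92, 87, 82, 91, 106, 112, 114, 116, 112, 100]
0.2 [91, 85, 80, 69, 72, 75, 75, 80, 84, 83, 85]
0.3 [81, 73, 65, 62, 60, 60, 64, 74, 78, 85, 82]
0.5 [64, 60, 59, 58, 58, 57, 59, 59, 62, 71, 76]
0.7 [60, 60, 59, 59, 60, 59, 58, 62, 60, 60, 59]
0.9 [59, 58, 59, 58, 60, 56, 59, 57, 60, 58, 58]
```

Run:
```python
from rig import env
print(env.job_done(), env.get_state()['time'])
```

```text
the job is handed in; nothing more can be done
the job is handed in; nothing more can be done
```

The job is handed in at about 52 s: the flatted spindle is home in the leaning fixture, the claw is over its straight edge and the lever is pushed to its stop. My first grip caught the flange rim, so I put the spindle back in its rack hole and regripped it by the stub. The roughly 5 N closing resistance never showed in the force readings. That it is shut and hooked rests on the hard stop near 0 rad and the camera pixels.

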